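Weigh out a tray of garlic

TASK

With the pan still empty, press the scale's orange tare key, then pick up the tray of garlic by its leaning black handle and tip all six bulbs over its spout into the weighing pan, from low over the pan so that they are not bruised. Then set the empty tray down flat in the middle of the wooden board, in line with the board (either way round), and let go; leave the jars and the egg carton where they are.

Things in the scene. Friction and masses are not known exactly. Their poses are not given: they have to be found in the camera images.
- tare_key (a joint): travel of the scale's round orange tare key (24 mm across): 0 = up, 0.006 m = fully pressed; it is sprung and takes 4 N to press fully. It counts as pressed beyond 0.004 m.
- tare_key_top (a point): centre of the top face of the orange tare key when up; it moves down (-z) when pressed. The key stands on the flat 50 mm high front strip of the scale (the robot's side), to the right of the dark displays, 45 mm in front of the pan's front wall.
- scale: white market scale, 290 (x) x 270 (y) mm, fixed to the table; origin under its centre on the table, z up, +x points away from the robot from the display strip to the pan. Flat body top at 50 mm.
- pan (a point): centre of the inner floor of the open steel weighing pan on the scale, axes as the scale's. The pan is 206 (x) x 256 (y) mm outside, walls 3 mm thick, floor 58 mm and rim 108 mm above the table (rim 50 mm above this point).
- tray_centre (a point): centre of the teal tray, 25 mm above its underside. Axes: +x towards the pouring spout, z up out of the tray. Flat floor 108 (x) x 154 (y) mm, 4 mm thick; side and back walls 50 mm high; in front no wall but a spout sloping up at 25 degrees, the full width. Loose, about 0.13 kg empty (varies), holding six garlic bulbs.
- tray_grip (a point): point in the middle of the tray's black handle plate where it is best gripped (axes as tray_centre; at -75.5, 0, +60.7 mm from it). The plate is 10 mm thick, 60 mm wide (along the tray's y) and 75 mm long; it rises from the top of the back wall and leans back 30 degrees from the tray's vertical, towards the tray's -x. This point is 47 mm along the plate from its root, 28 mm from its top end. Grip it across its thickness, with the tool along the plate.
- tray_lip (a point): middle of the front edge of the tray's spout (axes as tray_centre; at +103.8, 0, -1.8 mm from it); the bulbs leave the tray over this edge.
- board: brown wooden board, 200 (x) x 220 (y) x 12 mm, fixed to the table; origin under its centre on the table; empty trays go here.
- garlic1: garlic bulb 1 of 6, cream-white, roughly a ball of 42 mm with a short neck, 30 g, rolls easily; origin at the ball's centre. Starts in the tray.
- garlic2: garlic bulb 2 of 6, cream-white, roughly a ball of 42 mm with a short neck, 30 g, rolls easily; origin at the ball's centre. Starts in the tray.
- garlic3: garlic bulb 3 of 6, cream-white, roughly a ball of 42 mm with a short neck, 30 g, rolls easily; origin at the ball's centre. Starts in the tray.
- garlic4: garlic bulb 4 of 6, cream-white, roughly a ball of 42 mm with a short neck, 30 g, rolls easily; origin at the ball's centre. Starts in the tray.
- garlic5: garlic bulb 5 of 6, cream-white, roughly a ball of 42 mm with a short neck, 30 g, rolls easily; origin at the ball's centre. Starts in the tray.
- garlic6: garlic bulb 6 of 6, cream-white, roughly a ball of 42 mm with a short neck, 30 g, rolls easily; origin at the ball's centre. Starts in the tray.
- jar_red_centre (a point): closed jar of dark red preserve, 70 mm across, 95 mm tall, loose; centre, half-way up. Leave it alone
- jar_amber_centre (a point): closed jar of amber honey, 70 mm across, 95 mm tall, loose; centre, half-way up. Leave it alone
- egg_carton_centre (a point): grey open egg carton with six brown eggs, 105 x 155 mm, body 45 mm high with a lid standing to 110 mm, loose; centre of the body, 22.5 mm up. Leave it alone
Not all that is in view belongs to the job. Leave any pink, turquoise or yellow look-alike of the garlic2 alone.

How it is judged:
By the outcome, as a careful person would: the job done as asked, in the order asked, and still so for the second after the job is handed in, with the robot touching nothing.
It also fails if it takes over 72 s, if anything falls off the work surface, if the arm or the gripper's body presses on something with over 40 N, if the wrist force passes 120 N, or if a joint passes its speed limit or range.

ROBOT

A 6-joint arm with a two-finger parallel gripper is mounted at the origin on the work surface. World frame = base frame: x ahead of the robot, y to its left, z up, the work surface at z = 0. Lengths are in mm, angles in degrees, forces in N, time in s.
With the tool pointing down it reaches from about 350 to 850 mm from the base axis. Payload 8.1 kg.
Tool frame: the origin (TCP) lies between the finger pads; the fingertips stand r.nose_length ahead of it and the grasp point (between the pads) lies 3 mm ahead of it (r.nose_length is the distance from the TCP to the fingertips, in mm); x points along the fingers, y is the direction in which the jaws open and shut, and the axes are right-handed (so a half turn about x gives the same grasp; the last joint's range is limited). The gripper opens to 85 mm and grips with 20 to 120 N. Pads are 22 mm wide; open, the fingers measure 114 mm over their backs; the gripper's body (76 mm by 85 mm) begins 54 mm behind the grasp point. The pads swing forward as they close: fully open they stand 13 mm farther back than shut.
Start: joints at [-4.893, 7.471, 85.268, -0, 87.261, -4.893], TCP at [600.005, 0.022, 253.292] pointing down, gripper open.
Joint ranges: [-169.43, 169.43], [-51.17, 129.36], [1.28, 143.12], [-76.62, 256.62], [0, 156.53], [-152.29, 152.29]. Speed limits (degrees/s): [136.94, 136.94, 159.86, 180, 180, 180].

INTERFACE

Orientations are given as [roll, pitch, yaw] about the fixed x, y, z axes, in that order (R = Rz(yaw) Ry(pitch) Rx(roll)).
In Python, from bench import sense, optics, order, r gives the robot as it stands.
- The arm moves only by the tool carry_out, never from a script. Its argument "commands" is one flat list of numbers, 7 for each row, row after row: the shift along the tool's x, y, z in m, then the turn, a rotation vector about the tool's x, y, z in degrees, then the closure, from -1 (fully open) to 1 (shut), so that 0 is half open. A call has 1 to 12 rows; each row is the pose to reach, as a shift and turn from the pose measured when the call began, along the tool's axes at that moment; what a row does not reach only later rows make up. A row lasts 1/8 s, in which the tool goes at most 62.5 mm and 10.7 degrees, less where a joint would pass 70% of its speed; a pose out of reach is approached as far as the arm can. A call with a gripper value outside its range is refused whole. The fingers move at their own pace and stop on an object; "grip_force" is the grip in N (left out, the last holds). Time passes only in rows, so rows that repeat a pose let the fingers close. It gives the time, the measured TCP pose, the force and the opening at its end, in the units of the state.
- sense(): the state, without advancing time (a new reading comes with each control period).
- optics.snapshot(name): name is "scene" or "side" or "wrist"; returns (picture, depth): 384x512x3 uint8, red, green, blue; 384x512 float32, mm along the optical axis (not along the pixel's ray), 0 where there is no reading.
- optics.calibration(name): a dict with "mtx" (3x3 intrinsics, pixels), "k1" (the pictures are not rectified: a ray, as slopes to the right and down, at radius r is drawn at 1 + k1 r^2 times it, then the intrinsics apply), "extrinsics" (4x4, takes a point from camera to world coordinates). Camera axes: x right, y up, looking along -z (the intrinsics and any distortion apply to the point x, -y, -z); pixel columns grow to the right and rows downward; lengths in mm; the calibration is good to about 2 mm. A picture is of the moment at which its call begins: read the wrist's pose just before it. calibration takes no time and is no camera call; for the wrist camera it gives the pose at the moment of the call.
- order.hand_in(): hands the job in, once; it reports no verdict.
The state is a dict: "time": time; "joint_pos": joint angles; "qd": joint speeds; "joint_efforts": joint torques, N m; "tool_pos": TCP position; "tcp_rot": TCP orientation; "ft_force": force on the tool from outside, world axes, zero at the start; "wrist_torque": the same for the moment, N m; "finger_gap": finger opening in mm.
Only numpy, scipy, OpenCV 4.12 (cv2) and the standard library are available. Lean on these libraries where they do the work, as an engineer would, in place of code of your own. Each camera call takes 0.05 s, during which the arm holds its last target. There are 200 camera calls.

## Working session

There is one attempt and no reset: what is moved stays moved. The work goes in short steps, Python scripts to look and compute and a tool call to move; the robot and the scene stay as the last step left them, time stands still between calls to the robot, and variables do not carry over. Pictures are saved under pics/ and viewed, about 8 in all and at most 12, crops included, and the job is handed in when it is done.

Besides the shell and the picture viewer there is one more tool, called after "Request:" as name(argument=value, ...) on one line, values as JSON. carry_out: Moves the arm, as the interface text tells. Its arguments: {"type":"object","properties":{"commands":{"type":"array","items":{"type":"number"}},"grip_force":{"type":"number"}},"required":["commands"]}

```bash
mkdir -p pics; ls; cat > h.py <<'E'
import numpy as np, cv2
from bench import sense, optics, order, r
from scipy.spatial.transform import Rotation as R
def snap(n):
    c=optics.calibration(n); p,d=optics.snapshot(n); return p,d,c
def cloud(d,c):
    h,w=d.shape; v,u=np.mgrid[:h,:w].astype(float); K=np.array(c['mtx']); k=c['k1']
    xd=(u-K[0,2])/K[0,0]; yd=(v-K[1,2])/K[1,1]
    x,y=xd.copy(),yd.copy()
    for _ in range(8):
        f=1+k*(x*x+y*y); x,y=xd/f,yd/f
    P=np.stack([x*d,-y*d,-d],-1); E=np.array(c['extrinsics'])
    W=P@E[:3,:3].T+E[:3,3]; W[d<=0]=np.nan; return W
def save(n,p): cv2.imwrite('pics/'+n+'.png',p[:,:,::-1])
E
python3 - <<'E'
from h import *
s=sense(); print(s, r.nose_length)
for n in ('scene','side'):
    p,d,c=snap(n); np.savez('/tmp/'+n,p=p,d=d,W=cloud(d,c)); save(n+'0',p); print(np.array(c['extrinsics']).round(2),c['mtx'],c['k1'])
E
```

```text
pics
{'time': 0.0, 'joint_pos': array([-4.89174032e+00,  7.51390117e+00,  8.53316604e+01, -1.69003474e-03,
        8.72617797e+01, -4.89596922e+00]), 'qd': array([ 6.50389475e-06,  1.03537049e-02,  8.42721894e-02, -1.17532191e-01,
        1.24612405e-01, -1.01097190e-01]), 'joint_efforts': array([-1.90700346e-03, -5.69404185e+01, -5.00557995e+01, -2.19391650e-04,
        1.44415747e-02,  7.24149572e-05]), 'tool_pos': array([5.99472940e+02, 7.11290305e-02, 2.52234162e+02]), 'tcp_rot': array([-93.99506235,  89.89264539, 176.00924887]), 'ft_force': array([0.35825127, 0.62928237, 0.37303185]), 'wrist_torque': array([-0.02232374, -0.03428643, -0.03453236]), 'finger_gap': 85.55918888127361} 22.0
[[ 4.00000e-01 -6.50000e-01  6.50000e-01  1.40158e+03]
 [ 9.20000e-01  2.60000e-01 -3.00000e-01 -4.21830e+02]
 [ 2.00000e-02  7.10000e-01  7.00000e-01  1.00189e+03]
 [ 0.00000e+00  0.00000e+00  0.00000e+00  1.00000e+00]] [[413.77040604   0.         246.02659227]
 [  0.         413.77040604 186.62541732]
 [  0.           0.           1.        ]] -0.11138326469953477
[[ 9.70000e-01  1.10000e-01 -2.10000e-01  2.50500e+02]
 [-2.40000e-01  4.50000e-01 -8.60000e-01 -1.32828e+03]
 [-0.00000e+00  8.80000e-01  4.70000e-01  7.96650e+02]
 [ 0.00000e+00  0.00000e+00  0.00000e+00  1.00000e+00]] [[487.7006632    0.         247.69082728]
 [  0.         487.7006632  188.92765331]
 [  0.           0.           1.        ]] -0.026922701132155506
```

View pics/scene0.png

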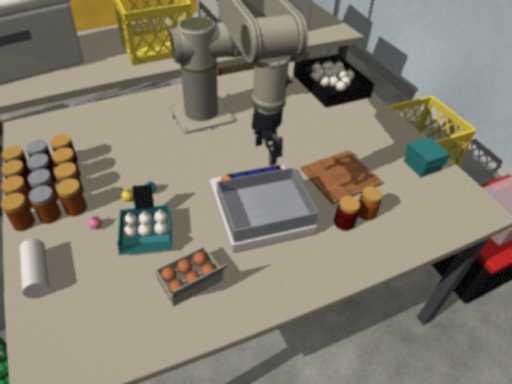

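View pics/side0.png

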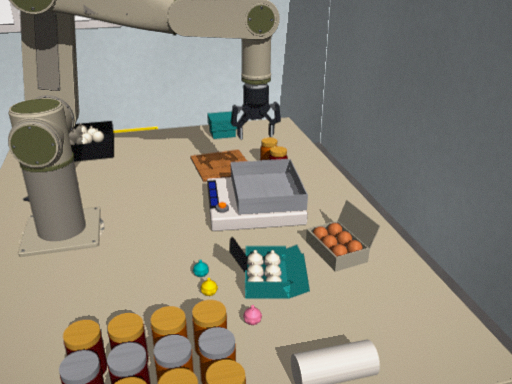

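The scene view shows the teal tray at (145,230) with its black handle towards the robot at (143,196). The pan is at (265,205), the key at (227,178), the board at (341,175), the jars at (347,212) and (370,203), and the carton at (190,273). In the side view the tray is at (272,272), the handle at (237,252), the key at (222,207) and the board at (220,163).

```bash
cat > m.py <<'E'
from h import *
def rect(W,m,zlo,zhi):
    P=W[m]; P=P[(P[:,2]>zlo)&(P[:,2]<zhi)]
    if len(P)<5: return None
    (c,s,a)=cv2.minAreaRect(P[:,:2].astype(np.float32)); return len(P),np.round(c,1),np.round(s,1),round(a,1),P[:,2].min().round(1),P[:,2].max().round(1),np.median(P,0).round(1)
def box(sh,u0,v0,u1,v1):
    m=np.zeros(sh,bool); m[v0:v1,u0:u1]=1; return m
if __name__=='__main__':
  B={'scene':dict(tray=(110,170,180,260),scale=(205,160,325,250),board=(298,148,386,205),carton=(150,245,230,305),jars=(330,185,385,232)),
   'side':dict(tray=(228,232,315,302),scale=(200,158,312,230),board=(185,148,255,182),carton=(300,200,380,270),jars=(255,135,292,162))}
  for n in B:
    f=np.load('/tmp/'+n+'.npz'); p,W=f['p'],f['W']; hsv=cv2.cvtColor(p,cv2.COLOR_RGB2HSV); H,S,V=[hsv[...,i].astype(int) for i in range(3)]; sh=H.shape
    g={k:box(sh,*v) for k,v in B[n].items()}
    print(n)
    print('teal',rect(W,g['tray']&(H>75)&(H<105)&(S>90),-5,70))
    print('tealtop',rect(W,g['tray']&(H>75)&(H<105)&(S>90),44,60))
    print('handle',rect(W,g['tray']&(V<60),45,130))
    print('rim',rect(W,g['scale']&(S<60),102,114))
    print('panfloor',rect(W,g['scale']&(S<60),54,62))
    print('body',rect(W,g['scale']&(V>150),44,53))
    print('key',rect(W,g['scale']&(H<20)&(S>130),40,75))
    print('board',rect(W,g['board']&(H<25)&(S>110)&(V>60),6,20))
    print('cart',rect(W,g['carton'],10,130)); print('jars',rect(W,g['jars'],80,110))
    w=g['tray']&(S<70)&(V>120)
    print('garlic',rect(W,w,15,70))
    m=(g['tray']&(V<60)); P=W[m]; P=P[P[:,2]>45]
    for z in range(45,130,10):
        q=P[(P[:,2]>=z)&(P[:,2]<z+10)]
        if len(q)>2: print(z,len(q),q.mean(0).round(1),q[:,:2].min(0).round(1),q[:,:2].max(0).round(1))
E
python3 m.py
```

```text
scene
teal (1178, array([ 503.3, -355. ]), array([152. , 275.7]), 76.1, np.float64(-2.5), np.float64(67.7), array([ 576.9, -372.6,   15.2]))
tealtop (115, array([ 496.8, -352.9]), array([151.1, 259. ]), 76.1, np.float64(44.3), np.float64(55.8), array([ 503.7, -312. ,   48.6]))
handle (409, array([ 470.6, -347.3]), array([58. , 42.2]), 75.8, np.float64(45.6), np.float64(112.2), array([ 469.2, -347. ,   81.3]))
rim (464, array([635.4,  -6.2]), array([256. , 212.3]), 83.0, np.float64(102.0), np.float64(112.9), array([671.5,  -3.9, 106.7]))
panfloor (2916, array([596.3,  -3.1]), array([253.7, 286.5]), 83.5, np.float64(54.0), np.float64(62.0), array([622.7,  -3.4,  58.2]))
body (447, array([591.5, -41.6]), array([339.3, 293.2]), 82.5, np.float64(44.0), np.float64(53.0), array([ 663.7, -113.9,   48.6]))
key (14, array([471.3, -62.8]), array([14.8, 37.3]), 39.5, np.float64(50.7), np.float64(74.7), array([476.9, -72.3,  72.5]))
board (2230, array([559.3, 333.1]), array([198.5, 221.8]), 3.8, np.float64(6.0), np.float64(19.7), array([563.5, 327.2,  12.3]))
cart (2291, array([ 717.9, -301.1]), 
[... 1993 characters left out ...]
8.6]))
jars (365, array([715.4, 228.3]), array([250.4, 118.1]), 77.4, np.float64(80.5), np.float64(110.0), array([732.6, 226.6,  97. ]))
garlic (815, array([ 586.9, -338.6]), array([224.7, 196. ]), 79.6, np.float64(18.5), np.float64(58.2), array([ 530.5, -366.6,   40.2]))
45 15 [ 479.1 -363.8   52.6] [ 469.9 -380. ] [ 489.8 -328.7]
55 45 [ 477.  -360.5   60.2] [ 463.3 -382.1] [ 489.9 -326.2]
65 42 [ 472.1 -357.8   69.6] [ 458.3 -378.7] [ 482.2 -326.6]
75 47 [ 466.5 -356.    79.8] [ 451.5 -377.5] [ 477.8 -324.7]
85 42 [ 459.4 -357.8   90.4] [ 444.9 -377.8] [ 471.8 -323.6]
95 43 [ 454.6 -355.9  100. ] [ 442.1 -375.7] [ 464.7 -323.7]
105 62 [ 449.1 -350.4  110.4] [ 439.3 -374.1] [ 460.4 -322.4]
```

```bash
cat >> h.py <<'E'
def T(): 
    s=sense(); return np.array(s['tool_pos']),R.from_euler('xyz',s['tcp_rot'],degrees=True).as_matrix()
def rel(p,M,name=''):
    p0,M0=T(); d=M0.T@(np.array(p)-p0)/1000; w=R.from_matrix(M0.T@M).as_rotvec(degrees=True)
    print(name,d.round(4),w.round(2),'rows>=',max(np.linalg.norm(d)/.0625,np.linalg.norm(w)/10.7).round(1))
def tool(yaw,tilt,flip=1):
    "tool matrix for gripping the handle of the tray at yaw, spout tipped down by tilt"
    Mt=R.from_euler('ZY',[yaw,tilt],degrees=True).as_matrix()
    s,c=.5,3**.5/2
    x=np.array([s,0,-c]); y=flip*np.array([c,0,s]); return Mt@np.stack([x,y,np.cross(x,y)],1),Mt
E
python3 - <<'E'
from h import *
from m import rect,box
p0,M0=T(); print(M0.round(3))
for n,b in (('scene',(205,165,250,195)),('side',(205,195,240,220))):
    f=np.load('/tmp/'+n+'.npz'); p,W=f['p'],f['W']; hsv=cv2.cvtColor(p,cv2.COLOR_RGB2HSV)
    m=box(p.shape[:2],*b)&(hsv[...,0]<22)&(hsv[...,1]>120); P=W[m]; v,u=np.nonzero(m)
    print(n,len(P),u.mean(),v.mean(),np.c_[u,v,P.round(0)][:40].tolist())
rel([477,-76,120],M0,'key hover')
for f in (1,-1): print(tool(-14,0,f)[0].round(2))
E
```

```text
[[-0.002  1.     0.   ]
 [ 0.     0.    -1.   ]
 [-1.    -0.002 -0.   ]]
scene 25 226.36 177.4 [[228.0, 175.0, 451.0, -56.0, 54.0], [225.0, 176.0, 471.0, -74.0, 73.0], [226.0, 176.0, 473.0, -71.0, 74.0], [227.0, 176.0, 469.0, -66.0, 69.0], [228.0, 176.0, 474.0, -65.0, 72.0], [229.0, 176.0, 454.0, -53.0, 51.0], [224.0, 177.0, 475.0, -79.0, 74.0], [225.0, 177.0, 478.0, -77.0, 76.0], [226.0, 177.0, 478.0, -73.0, 75.0], [227.0, 177.0, 479.0, -70.0, 74.0], [228.0, 177.0, 476.0, -65.0, 70.0], [229.0, 177.0, 482.0, -64.0, 75.0], [230.0, 177.0, 471.0, -56.0, 62.0], [223.0, 178.0, nan, nan, nan], [224.0, 178.0, 483.0, -82.0, 77.0], [225.0, 178.0, 481.0, -78.0, 74.0], [226.0, 178.0, 483.0, -75.0, 75.0], [227.0, 178.0, 485.0, -72.0, 76.0], [228.0, 178.0, 486.0, -69.0, 75.0], [229.0, 178.0, 484.0, -65.0, 72.0], [223.0, 179.0, 477.0, -83.0, 68.0], [224.0, 179.0, 478.0, -80.0, 68.0], [225.0, 179.0, 482.0, -78.0, 71.0], [226.0, 179.0, 484.0, -76.0, 71.0], [227.0, 179.0, 522.0, -87.0, 109.0]]
side 40 221.7 204.675 [[221.0, 202.0, 476.0, -67.0, 74.0], [222.0, 202.0, 479.0, -68.0, 73.0], [223.0, 202.0
[... 840 characters left out ...]
.0, 71.0], [225.0, 205.0, 485.0, -85.0, 72.0], [219.0, 206.0, 467.0, -82.0, 69.0], [220.0, 206.0, 470.0, -84.0, 70.0], [221.0, 206.0, 473.0, -82.0, 68.0], [222.0, 206.0, 476.0, -84.0, 69.0], [223.0, 206.0, 479.0, -83.0, 68.0], [224.0, 206.0, 482.0, -81.0, 67.0], [225.0, 206.0, 486.0, -78.0, 64.0], [220.0, 207.0, 470.0, -84.0, 67.0], [221.0, 207.0, 473.0, -84.0, 66.0], [222.0, 207.0, 476.0, -83.0, 65.0], [223.0, 207.0, 478.0, -88.0, 68.0], [224.0, 207.0, 482.0, -83.0, 64.0], [222.0, 208.0, 475.0, -87.0, 64.0]]
key hover [ 0.1325 -0.1223  0.0761] [0. 0. 0.] rows>= 3.1
[[ 0.49  0.84 -0.24]
 [-0.12 -0.21 -0.97]
 [-0.87  0.5   0.  ]]
[[ 0.49 -0.84  0.24]
 [-0.12  0.21  0.97]
 [-0.87 -0.5   0.  ]]
```

Request:
carry_out(commands=[0.06, -0.122, 0.076, 0, 0, 0, 1, 0.122, -0.122, 0.076, 0, 0, 0, 1, 0.122, -0.122, 0.076, 0, 0, 0, 1, 0.122, -0.122, 0.076, 0, 0, 0, 1, 0.122, -0.122, 0.076, 0, 0, 0, 1, 0.122, -0.122, 0.076, 0, 0, 0, 1], grip_force=40)

```text
time: 0.85
tool_pos: [479.7, -76.0, 132.9]
tcp_rot: [73.1, 89.9, -16.8]
ft_force: [0.7, 0.8, 0.0]
finger_gap: -0.1
```

```bash
python3 - <<'E'
from h import *
s=sense(); print(s['time'],s['tool_pos'],s['joint_pos'],s['finger_gap'],s['ft_force'])
p,d,c=snap('wrist'); np.savez('/tmp/wrist',p=p,d=d,W=cloud(d,c)); save('wrist1',p)
W=cloud(d,c); hsv=cv2.cvtColor(p,cv2.COLOR_RGB2HSV)
m=(hsv[...,0]<22)&(hsv[...,1]>150)&(W[...,2]>40)&(W[...,2]<90)&(abs(W[...,0]-477)<40)&(abs(W[...,1]+76)<40)
q=W[m]; print(len(q),np.nanmean(q,0),np.nanmin(q,0),np.nanmax(q,0))
E
```

```text
0.85 [479.71309263 -76.01949099 132.861288  ] [-1.50525513e+01 -5.21948005e+00  1.11025797e+02 -4.74281760e-03
  7.40470242e+01 -1.50765367e+01] -0.12128163704580745 [0.67794685 0.82690001 0.02357668]
909 [478.11285203 -72.12224471  71.15242724] [467.29078285 -83.44446267  68.2975617 ] [488.68064252 -61.35099922  73.22585149]
```

View pics/wrist1.png

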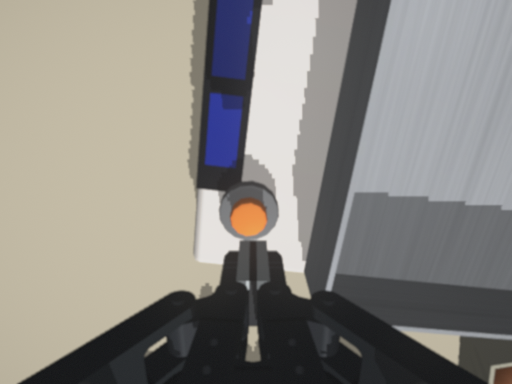

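The wrist view shows the key at (248,217), with a grey collar around it, just ahead of the closed fingertips. It lies at about (478, -72, 72).

Request:
carry_out(commands=[0.02, 0, -0.003, 0, 0, 0, 1, 0.034, -0.001, -0.003, 0, 0, 0, 1, 0.039, -0.001, -0.003, 0, 0, 0, 1, 0.041, -0.001, -0.003, 0, 0, 0, 1, 0.042, -0.001, -0.003, 0, 0, 0, 1, 0.042, -0.001, -0.003, 0, 0, 0, 1])

```text
time: 1.65
tool_pos: [479.1, -73.0, 91.3]
tcp_rot: [74.4, 89.8, -15.5]
ft_force: [-1.9, 1.6, 2.5]
finger_gap: 0.0
```

Request:
carry_out(commands=[0.001, 0, 0, 0, 0, 0, 1, 0.002, 0, 0, 0, 0, 0, 1, 0.0025, 0, 0, 0, 0, 0, 1, 0.0025, 0, 0, 0, 0, 0, 1])

```text
time: 2.15
tool_pos: [479.3, -73.2, 88.9]
tcp_rot: [73.1, 89.8, -16.9]
ft_force: [0.1, 0.7, 2.7]
finger_gap: 0.1
```

Request:
carry_out(commands=[0.001, 0, 0, 0, 0, 0, 1, 0.002, 0, 0, 0, 0, 0, 1, 0.003, 0, 0, 0, 0, 0, 1, 0.003, 0, 0, 0, 0, 0, 1])

```text
time: 2.65
tool_pos: [479.5, -73.2, 87.7]
tcp_rot: [72.2, 89.8, -17.7]
ft_force: [-10.3, 3.0, 21.0]
finger_gap: 0.2
```

```bash
python3 - <<'E'
from h import *
for i in range(3): s=sense(); print(s['tool_pos'],s['ft_force'])
p,d,c=snap('wrist'); save('wrist2',p)
for i in range(2): s=sense(); print(s['tool_pos'],s['ft_force'])
W=cloud(d,c); hsv=cv2.cvtColor(p,cv2.COLOR_RGB2HSV)
m=(hsv[...,0]<22)&(hsv[...,1]>150)&(W[...,2]>40)&(W[...,2]<90)&(abs(W[...,0]-477)<40)&(abs(W[...,1]+76)<40)
q=W[m]; print(len(q), q.mean(0) if len(q) else '', q.max(0) if len(q) else '')
E
```

```text
[479.52301648 -73.17957271  87.67296201] [-10.26325291   3.03202832  21.04320439]
[479.52301648 -73.17957271  87.67296201] [-10.26325291   3.03202832  21.04320439]
[479.52301648 -73.17957271  87.67296201] [-10.26325291   3.03202832  21.04320439]
[479.53407412 -73.19504988  87.68818726] [-10.83497342   2.2531133   21.33122039]
[479.53407412 -73.19504988  87.68818726] [-10.83497342   2.2531133   21.33122039]
206 [474.55724196 -65.05375199  64.71932555] [484.36829575 -61.49275492  72.43912856]
```

Contact force rose to 21 N, so the key is at its stop. Now I'll lift off and go to the pre-grasp.

Request:
carry_out(commands=[-0.03, 0, 0, 0, 0, 0, 1, -0.09, 0, 0, 0, 0, 0, 1, -0.09, 0, 0, 0, 0, 0, 0])

```text
time: 3.08
tool_pos: [482.5, -74.0, 183.1]
tcp_rot: [74.2, 89.2, -15.7]
ft_force: [-0.1, -1.1, -0.4]
finger_gap: 17.3
```

```bash
python3 - <<'E'
from h import *
s=sense(); print(s['tool_pos'],s['ft_force'],s['joint_pos'].round(2))
M,_=tool(-14,0); g=np.array([460,-347,86.]); rel(g-105*M[:,0],M,'pre')
E
```

```text
[482.5337632  -73.95759811 183.08486322] [-0.09365923 -1.09514896 -0.39864885] [-1.4720e+01 -8.2900e+00  1.0836e+02 -1.0000e-02  7.9150e+01 -1.4770e+01]
pre [ 0.0061 -0.0738  0.2603] [13.75 -3.56 29.09] rows>= 4.3
```

Request:
carry_out(commands=[0, -0.02, 0.06, 3, -1, 7, -1, 0.002, -0.04, 0.13, 7, -2, 15, -1, 0.004, -0.06, 0.19, 10, -3, 22, -1, 0.006, -0.074, 0.26, 13.8, -3.6, 29, -1, 0.006, -0.074, 0.26, 13.8, -3.6, 29, -1, 0.006, -0.074, 0.26, 13.8, -3.6, 29, -1, 0.006, -0.074, 0.26, 13.8, -3.6, 29, -1])

```text
time: 3.95
tool_pos: [408.9, -333.2, 176.3]
tcp_rot: [90.0, 60.1, -14.0]
ft_force: [0.9, 0.4, 0.2]
finger_gap: 85.1
```

```bash
python3 - <<'E'
from h import *
s=sense(); print(s['time'],s['tool_pos'],s['joint_pos'].round(2),s['finger_gap'])
p,d,c=snap('wrist'); W=cloud(d,c); np.savez('/tmp/wrist3',p=p,d=d,W=W); save('wrist3',p)
hsv=cv2.cvtColor(p,cv2.COLOR_RGB2HSV); H,S,V=[hsv[...,i].astype(int) for i in range(3)]
# tray frame by current estimate
Mt=R.from_euler('z',-14,degrees=True).as_matrix(); g=np.array([460,-347,86.]); o=g-Mt@[-75.5,0,60.7]; print('o',o)
L=(W-o)@Mt
dist=d
blk=(V<70)&(L[...,2]>32)&(L[...,2]<92)&(abs(L[...,1])<45)&(L[...,0]<-40)&(L[...,0]>-120)&(d>90)
q=L[blk]; print(len(q))
for z in range(30,92,10):
    a=q[(q[:,2]>=z)&(q[:,2]<z+10)]
    if len(a)>5: print(z,len(a),a.mean(0).round(1),np.percentile(a,[2,98],0)[:,:2].round(1).tolist())
teal=(H>75)&(H<105)&(S>80)&(d>90); q=L[teal&(L[...,2]>-30)&(L[...,2]<30)&(abs(L[...,0])<130)&(abs(L[...,1])<110)]
pts=(q@Mt.T+o); print(len(q),cv2.minAreaRect(pts[:,:2].astype(np.float32)),np.percentile(q,[1,99],0).round(1).tolist())
E
```

```text
3.95 [ 408.87557797 -333.19862152  176.3363395 ] [-57.93 -23.93 126.64  24.23  57.29 -53.51] 85.1279500127374
o [ 533.25732733 -365.26510312   25.3       ]
1370
30 27 [-61.   31.8  36.3] [[-66.5, 30.4], [-55.3, 32.3]]
40 37 [-66.2  31.9  45. ] [[-72.3, 30.6], [-60.2, 32.3]]
50 44 [-71.7  31.9  55.2] [[-78.4, 31.0], [-65.1, 32.4]]
60 51 [-77.6  31.9  65.2] [[-84.6, 30.1], [-71.1, 32.3]]
70 78 [-85.5  23.5  76.3] [[-91.5, -19.8], [-77.4, 32.3]]
80 1133 [-88.2   4.1  83.6] [[-91.9, -25.2], [-84.0, 31.7]]
9218 ((557.741455078125, -369.4678649902344), (153.00633239746094, 156.88587951660156), 75.9897689819336) [[-53.3, -73.1, -22.9], [101.6, 78.3, 24.9]]
```

View pics/wrist3.png

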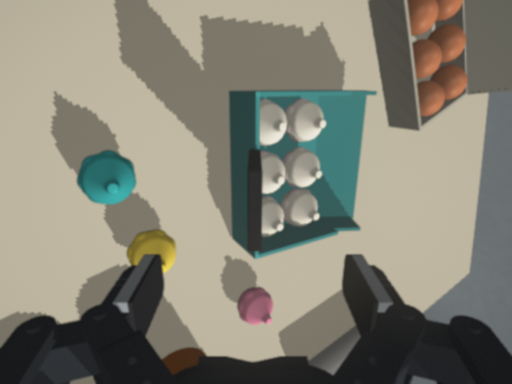

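Wrist view: the handle's top edge is at (254,200) and the six white bulbs sit in the tray. The decoys are at (107,178), (152,250) and (256,305). The tray sits about 2.5 mm further along its own +y than I had estimated.

```bash
python3 - <<'E'
from h import *
W=np.load('/tmp/wrist3.npz')['W']
for u,v in ((107,178),(152,245),(256,305)): print(W[v,u].round(0))
M,_=tool(-14,0); g=np.array([460.5,-344.5,86.]); rel(g-3*M[:,0],M,'grasp')
E
```

```text
[ 373. -304.   41.]
[ 384. -373.   33.]
[ 458. -496.   33.]
grasp [ 0.1017  0.0005 -0.0011] [ 0.02 -0.02  0.13] rows>= 1.6
```

Request:
carry_out(commands=[0.04, 0, -0.001, 0, 0, 0, -1, 0.075, 0.0005, -0.001, 0, 0, 0, -1, 0.095, 0.0005, -0.001, 0, 0, 0, -1, 0.1015, 0.0005, -0.001, 0, 0, 0, -1, 0.1015, 0.0005, -0.001, 0, 0, 0, -1, 0.1015, 0.0005, -0.001, 0, 0, 0, 0], grip_force=80)

```text
time: 4.75
tool_pos: [459.4, -344.4, 90.0]
tcp_rot: [89.9, 60.1, -14.0]
ft_force: [-0.5, 0.8, -0.3]
finger_gap: 69.3
```

Request:
carry_out(commands=[0, 0, 0, 0, 0, 0, 0.4, 0, 0, 0, 0, 0, 0, 0.7, 0, 0, 0, 0, 0, 0, 1, 0, 0, 0, 0, 0, 0, 1, 0, 0, 0, 0, 0, 0, 1], grip_force=80)

```text
time: 5.38
tool_pos: [459.3, -344.5, 90.0]
tcp_rot: [89.9, 60.1, -14.1]
ft_force: [-3.3, -0.3, 1.3]
finger_gap: 9.1
```

```bash
python3 - <<'E'
from h import *
s=sense(); print(s)
M,_=tool(-14,0); p,_=T(); p=p+[0,0,120]; rel(p,M,'lift'); M2,_=tool(-14,-4); rel(p,M2,'lift back4')
E
```

```text
{'time': 5.375, 'joint_pos': array([-52.90062539,  -8.2319548 , 124.03341826,  27.13124878,
        43.34893253, -55.45783165]), 'qd': array([-0.01282319,  0.00891344, -0.10210648,  0.05050248, -0.12551254,
        0.04457148]), 'joint_efforts': array([  0.85603494, -37.86758423, -45.68714261,   2.20086269,
        -2.0500613 ,  -0.08477601]), 'tool_pos': array([ 459.30003459, -344.53648147,   90.02707132]), 'tcp_rot': array([ 89.8812253 ,  60.056154  , -14.06122968]), 'ft_force': array([-3.33955834, -0.33615471,  1.32951516]), 'wrist_torque': array([ 0.06353788,  0.2577087 , -0.13784827]), 'finger_gap': 9.140261567941318}
lift [-1.04e-01  5.99e-02  1.00e-04] [0.07 0.03 0.06] rows>= 1.9
lift back4 [-1.04e-01  5.99e-02  1.00e-04] [0.07 0.03 4.06] rows>= 1.9
```

Request:
carry_out(commands=[-0.009, 0.005, 0, 0, 0, 0, 1, -0.022, 0.0125, 0, 0, 0, 0, 1, -0.04, 0.023, 0, 0, 0, 0, 1, -0.06, 0.035, 0, 0, 0, 0, 1, -0.08, 0.046, 0, 0, 0, 0, 1, -0.1, 0.058, 0, 0, 0, 0, 1, -0.115, 0.066, 0, 0, 0, 0, 1, -0.121, 0.07, 0, 0, 0, 0, 1, -0.121, 0.07, 0, 0, 0, 0, 1])

```text
time: 6.5
tool_pos: [459.6, -344.5, 230.1]
tcp_rot: [89.8, 60.0, -14.1]
ft_force: [-0.4, 0.4, -3.1]
finger_gap: 9.1
```

```bash
cat >> h.py <<'E'
PAN=np.array([635.,-5.5,58.]); PY=-7
def lipc(px,lz,tilt,py=0,yaw=PY,y0=0):
    "TCP pose with the lip at pan x=px, height lz"
    M,Mt=tool(yaw,tilt); lip=PAN+R.from_euler('z',PY,degrees=True).apply([px,py,0]); lip[2]=lz
    return lip+Mt@[-75.5-103.8+GX,y0,60.7+1.8+GZ]-3*M[:,0],M
GX,GZ=0,2.
E
python3 - <<'E'
from h import *
s=sense(); print(s['time'],s['tool_pos'],s['tcp_rot'],s['ft_force'],s['wrist_torque'],s['finger_gap'],s['joint_pos'].round(1))
p,d,c=snap('side'); save('side4',p[:330,130:400].repeat(2,0).repeat(2,1))
pp,M=lipc(5,140,5); print(pp); rel(pp,M,'over pan')
E
```

```text
6.5 [ 459.64211282 -344.50258412  230.08978596] [ 89.8448307   60.0407174  -14.08839965] [-0.40237321  0.42563163 -3.09387797] [0.17095031 0.71779442 0.00454589] 9.142619895782666 [-52.9 -19.  117.2  21.3  59.4 -46.2]
[466.99764958  15.12809483 222.60050606]
over pan [-0.034  -0.0719 -0.3505] [-6.16  3.23 -4.89] rows>= 5.8
```

View pics/side4.png

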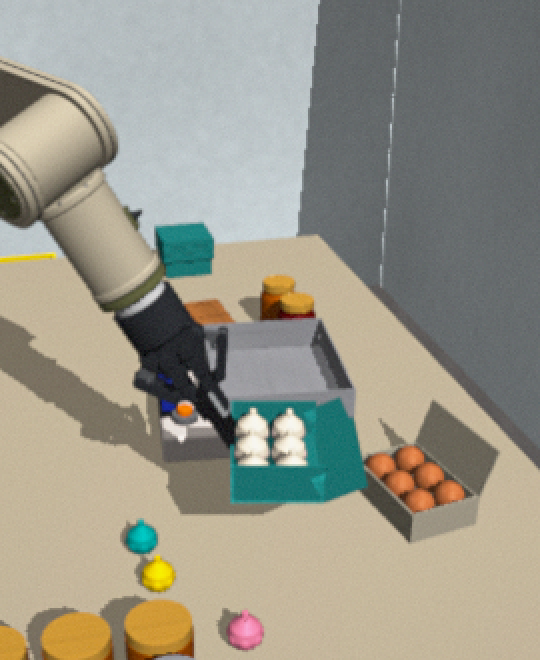

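The side view shows the level tray in the gripper at (295,450) with all six bulbs in it. I'll carry it over the pan now.

Request:
carry_out(commands=[-0.001, -0.001, -0.007, -0.1, 0.1, -0.1, 1, -0.003, -0.006, -0.028, -0.5, 0.3, -0.4, 1, -0.006, -0.012, -0.06, -1, 0.5, -0.8, 1, -0.0095, -0.02, -0.098, -1.7, 0.9, -1.4, 1, -0.0135, -0.029, -0.14, -2.5, 1.3, -2, 1, -0.0175, -0.0375, -0.182, -3.2, 1.7, -2.5, 1, -0.022, -0.046, -0.224, -4, 2, -3.1, 1, -0.0255, -0.054, -0.263, -4.6, 2.4, -3.7, 1, -0.029, -0.061, -0.298, -5.2, 2.7, -4.2, 1, -0.0315, -0.067, -0.326, -5.7, 3, -4.6, 1, -0.033, -0.0705, -0.3435, -6, 3.1, -4.8, 1, -0.034, -0.072, -0.3505, -6.2, 3.2, -4.9, 1])

```text
time: 8.05
tool_pos: [466.2, 16.5, 221.4]
tcp_rot: [89.9, 65.1, -6.9]
ft_force: [-0.7, -0.2, -2.4]
finger_gap: 9.1
```

```bash
python3 - <<'E'
from h import *
s=sense(); print(s['time'],s['tool_pos'],s['tcp_rot'],s['ft_force'],s['finger_gap'],s['joint_pos'].round(1))
p,d,c=snap('scene'); W=cloud(d,c); save('scene5',p[110:270,170:360].repeat(3,0).repeat(3,1))
hsv=cv2.cvtColor(p,cv2.COLOR_RGB2HSV); m=(hsv[...,0]>75)&(hsv[...,0]<105)&(hsv[...,1]>90)&(abs(W[...,1])<150)&(W[...,2]>100)&(W[...,0]<720)
q=W[m]; print(len(q),cv2.minAreaRect(q[:,:2].astype(np.float32)),np.percentile(q,[1,99],0).round(0))
for a in ((0,125,12),(-10,115,20),(-15,108,27),(-15,103,35),(-15,103,45),(-15,103,55),(-15,103,65)):
    rel(*lipc(*a),a)
E
```

```text
8.05 [466.1954565   16.54328676 221.43229783] [89.94007783 65.12425433 -6.90965809] [-0.70438808 -0.22706269 -2.38469418] 9.148316076871243 [ -3.1 -38.8 130.   -1.8  64.    4.2]
1220 ((561.8709716796875, 4.236671447753906), (152.9307403564453, 161.64988708496094), 82.94356536865234) [[480. -77. 124.]
 [644.  83. 178.]]
(0, 125, 12) [-0.0029  0.0093  0.0013] [ 0.12 -0.03 -6.89] rows>= 0.6
(-10, 115, 20) [-0.011   0.0196  0.0013] [  0.13  -0.02 -14.89] rows>= 1.4
(-15, 108, 27) [-0.0153  0.0341  0.0014] [ 1.300e-01 -2.000e-02 -2.189e+01] rows>= 2.0
(-15, 103, 35) [-0.0171  0.0581  0.0014] [ 1.300e-01 -1.000e-02 -2.989e+01] rows>= 2.8
(-15, 103, 45) [-0.0199  0.0916  0.0015] [  0.13   0.   -39.89] rows>= 3.7
(-15, 103, 55) [-0.0169  0.1251  0.0016] [ 1.300e-01  1.000e-02 -4.989e+01] rows>= 4.7
(-15, 103, 65) [-0.008   0.1575  0.0016] [ 1.300e-01  3.000e-02 -5.989e+01] rows>= 5.6
```

View pics/scene5.png

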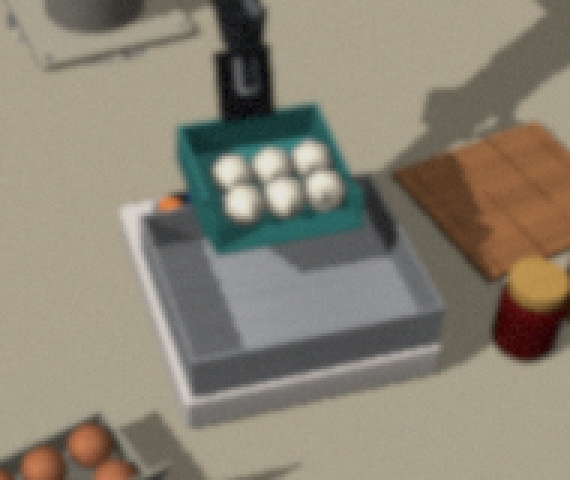

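The tray is centred over the pan with its lip at about x = 640 and z = 140. I'll begin a slow tilt.

Request:
carry_out(commands=[-0.0005, 0.001, 0.0003, 0, 0, -1, 1, -0.001, 0.003, 0.0006, 0, 0, -2.5, 1, -0.002, 0.006, 0.001, 0, 0, -4.5, 1, -0.003, 0.0093, 0.0013, 0, 0, -6.9, 1, -0.004, 0.0105, 0.0013, 0, 0, -8, 1, -0.005, 0.012, 0.0013, 0, 0, -9, 1, -0.006, 0.013, 0.0013, 0, 0, -10, 1, -0.007, 0.0145, 0.0013, 0, 0, -11, 1, -0.008, 0.016, 0.0013, 0, 0, -12, 1, -0.009, 0.017, 0.0013, 0, 0, -13, 1, -0.01, 0.0185, 0.0013, 0, 0, -14, 1, -0.011, 0.0196, 0.0013, 0, 0, -15, 1])

```text
time: 9.6
tool_pos: [479.3, 13.7, 240.0]
tcp_rot: [89.9, 80.2, -6.9]
ft_force: [0.3, 0.5, -4.0]
finger_gap: 8.8
```

```bash
python3 - <<'E'
from h import *
s=sense(); print(s['time'],s['tool_pos'],s['tcp_rot'],s['ft_force'],s['wrist_torque'],s['finger_gap'],s['joint_pos'].round(1))
for t in range(23,66,3):
    a=(max(-15,-10-(t-20)),max(103,115-(t-20)),t); rel(*lipc(*a),a)
E
```

```text
9.6 [479.32986027  13.68496367 240.03304988] [89.93238811 80.16663254 -6.93808473] [ 0.29588885  0.49140473 -3.95969911] [-0.00069732  0.34549199 -0.02019643] 8.843847878556799 [ -4.2 -20.9 113.3  -0.5  77.7   2.8]
(-13, 112, 23) [-0.0037  0.0043  0.0001] [ 0.13 -0.01 -2.83] rows>= 0.3
(-15, 109, 26) [-0.0069  0.0101  0.0001] [ 0.13 -0.   -5.83] rows>= 0.5
(-15, 106, 29) [-0.0094  0.0181  0.0001] [ 0.13 -0.   -8.83] rows>= 0.8
(-15, 103, 32) [-0.0113  0.0264  0.0001] [  0.13   0.   -11.83] rows>= 1.1
(-15, 103, 35) [-0.0158  0.0355  0.0001] [ 1.300e-01  1.000e-02 -1.483e+01] rows>= 1.4
(-15, 103, 38) [-0.0198  0.0447  0.0002] [ 1.300e-01  1.000e-02 -1.783e+01] rows>= 1.7
(-15, 103, 41) [-0.0233  0.0542  0.0002] [ 1.300e-01  1.000e-02 -2.083e+01] rows>= 1.9
(-15, 103, 44) [-0.0263  0.0638  0.0002] [ 1.300e-01  2.000e-02 -2.383e+01] rows>= 2.2
(-15, 103, 47) [-0.0288  0.0736  0.0002] [ 1.300e-01  2.000e-02 -2.683e+01] rows>= 2.5
(-15, 103, 50) [-0.0308  0.0835  0.0003] [ 1.300e-01  2.000e-02 -2.983e+01] rows>= 2.8
(-15, 103, 53) [-0.0322  0.0935  0.0003] [ 1.300e-01  3.000e-02 -3.283e+01] rows>= 3.1
(-15, 103, 56) [-0.0332  0.1036  0.0003] [ 1.300e-01  3.000e-02 -3.583e+01] rows>= 3.3
(-15, 103, 59) [-0.0336  0.1136  0.0003] [ 1.300e-01  3.000e-02 -3.883e+01] rows>= 3.6
(-15, 103, 62) [-0.0335  0.1237  0.0003] [ 1.300e-01  4.000e-02 -4.183e+01] rows>= 3.9
(-15, 103, 65) [-0.0328  0.1338  0.0004] [ 1.300e-01  4.000e-02 -4.483e+01] rows>= 4.2
```

Request:
carry_out(commands=[-0.0025, 0.003, 0, 0, 0, -2, 1, -0.005, 0.006, 0, 0, 0, -4, 1, -0.007, 0.0105, 0, 0, 0, -6, 1, -0.009, 0.016, 0, 0, 0, -8, 1, -0.0102, 0.0213, 0, 0, 0, -10, 1, -0.0115, 0.027, 0, 0, 0, -12, 1, -0.0146, 0.033, 0, 0, 0, -14, 1, -0.0174, 0.039, 0, 0, 0, -16, 1, -0.02, 0.0452, 0, 0, 0, -18, 1, -0.0224, 0.0515, 0, 0, 0, -20, 1, -0.0245, 0.058, 0, 0, 0, -22, 1, -0.0265, 0.0643, 0, 0, 0, -24, 1])

```text
time: 11.1
tool_pos: [538.3, 6.6, 277.2]
tcp_rot: [-90.0, 75.8, 173.2]
ft_force: [-0.6, 0.1, -1.4]
finger_gap: 8.9
```

```bash
python3 - <<'E'
from h import *
s=sense(); print(s['time'],s['tool_pos'],s['tcp_rot'],s['ft_force'],s['wrist_torque'],s['finger_gap'],s['joint_pos'].round(1))
p,d,c=snap('scene'); save('scene6',p[110:270,170:360].repeat(3,0).repeat(3,1))
for t in (47,50,53,56,59,62,65,70):
    a=(-15,103,t); rel(*lipc(*a),a)
E
```

```text
11.1 [538.34728775   6.61156317 277.17074516] [-89.95176985  75.77689627 173.17853091] [-0.62069223  0.06171887 -1.42040919] [-0.00633617 -0.18366159 -0.024295  ] 8.940964234439601 [ -5.   10.6  80.5   0.5 103.2   1.9]
(-15, 103, 47) [-0.0057  0.0065  0.0001] [ 0.11  0.04 -2.7 ] rows>= 0.3
(-15, 103, 50) [-0.0115  0.0147  0.0001] [ 0.1   0.04 -5.7 ] rows>= 0.5
(-15, 103, 53) [-0.017   0.0232  0.0001] [ 0.1   0.04 -8.7 ] rows>= 0.8
(-15, 103, 56) [-0.0219  0.032   0.0002] [  0.1    0.05 -11.7 ] rows>= 1.1
(-15, 103, 59) [-0.0264  0.041   0.0002] [  0.1    0.05 -14.7 ] rows>= 1.4
(-15, 103, 62) [-0.0304  0.0503  0.0002] [  0.1    0.05 -17.7 ] rows>= 1.7
(-15, 103, 65) [-0.034   0.0598  0.0002] [  0.1    0.06 -20.7 ] rows>= 1.9
(-15, 103, 70) [-0.0387  0.0759  0.0003] [  0.1    0.06 -25.7 ] rows>= 2.4
```

View pics/scene6.png

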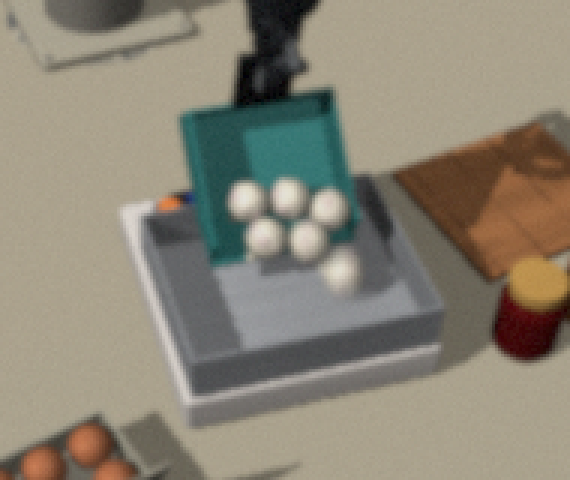

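At 44° tilt one bulb is leaving at (340,270) and the rest are sliding down the spout. I'll continue slowly.

Request:
carry_out(commands=[0, 0, 0, 0, 0, 0, 1, -0.001, 0.001, 0, 0, 0, -0.5, 1, -0.002, 0.0025, 0, 0, 0, -1, 1, -0.0035, 0.004, 0, 0, 0, -1.7, 1, -0.0057, 0.0065, 0, 0, 0, -2.7, 1, -0.0075, 0.009, 0, 0, 0, -3.7, 1, -0.0095, 0.012, 0, 0, 0, -4.7, 1, -0.0115, 0.0147, 0, 0, 0, -5.7, 1, -0.0134, 0.0175, 0, 0, 0, -6.7, 1, -0.015, 0.0203, 0, 0, 0, -7.7, 1, -0.017, 0.0232, 0, 0, 0, -8.7, 1, -0.017, 0.0232, 0, 0, 0, -8.7, 1])

```text
time: 12.65
tool_pos: [565.6, 3.2, 287.5]
tcp_rot: [-90.0, 67.0, 173.1]
ft_force: [0.6, -0.2, -1.6]
finger_gap: 8.8
```

```bash
python3 - <<'E'
from h import *
s=sense(); print(s['time'],s['tool_pos'],s['tcp_rot'],s['ft_force'],s['wrist_torque'],s['finger_gap'])
p,d,c=snap('scene'); save('scene7',p[110:270,170:360].repeat(3,0).repeat(3,1))
for t in (56,59,62,65):
    a=(-15,103,t); rel(*lipc(*a),a)
E
```

```text
12.65 [565.63010356   3.15133435 287.5212643 ] [-89.97310799  66.96092783 173.13710353] [ 0.57498136 -0.21352804 -1.62018095] [-0.04312964 -0.28769093  0.00451843] 8.8345631290064
(-15, 103, 56) [-0.0063  0.0077  0.0002] [ 0.1   0.06 -2.99] rows>= 0.3
(-15, 103, 59) [-0.0121  0.016   0.0002] [ 0.1   0.06 -5.99] rows>= 0.6
(-15, 103, 62) [-0.0175  0.0245  0.0002] [ 0.1   0.06 -8.99] rows>= 0.8
(-15, 103, 65) [-0.0224  0.0333  0.0002] [  0.1    0.06 -11.99] rows>= 1.1
```

View pics/scene7.png

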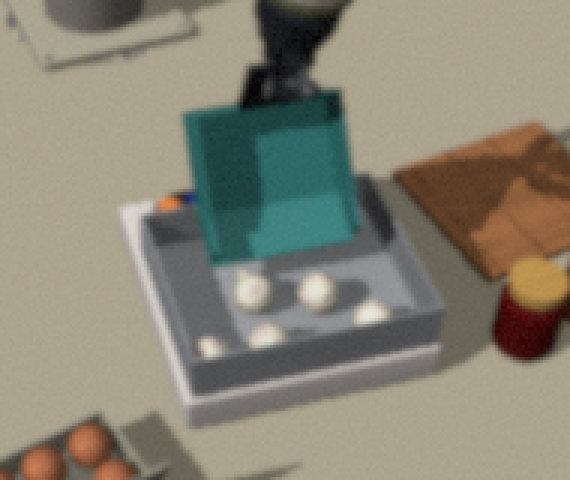

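Five bulbs show in the pan, at (252,290), (317,290), (372,312), (267,335) and (210,347). The tray looks empty, and the sixth bulb is probably hidden behind it. I'll raise the tray and level it, then check.

```bash
python3 - <<'E'
from h import *
p,M=T(); print(p)
for t,px,lz in ((53,-15,180),(30,0,190),(0,20,190)): rel(*lipc(px,lz,t),(t,px,lz))
E
```

```text
[565.50416767   3.18668671 287.59897124]
(53, -15, 180) [-0.071  -0.0303  0.0002] [0.1  0.05 0.01] rows>= 1.2
(30, 0, 190) [-0.0261 -0.0687  0.0001] [ 0.11  0.03 23.01] rows>= 2.2
(0, 20, 190) [ 0.0636 -0.0716 -0.    ] [ 0.12  0.   53.01] rows>= 5.0
```

Request:
carry_out(commands=[-0.01, -0.004, 0, 0, 0, 0, 1, -0.03, -0.0125, 0, 0, 0, 0, 1, -0.055, -0.023, 0, 0, 0, 0, 1, -0.071, -0.03, 0, 0, 0, 0, 1, -0.06, -0.043, 0, 0, 0, 7, 1, -0.045, -0.056, 0, 0, 0, 15, 1, -0.026, -0.069, 0, 0, 0, 23, 1, 0, -0.073, 0, 0, 0, 32, 1, 0.03, -0.074, 0, 0, 0, 42, 1, 0.055, -0.072, 0, 0, 0, 50, 1, 0.0636, -0.0716, 0, 0, 0, 53, 1, 0.0636, -0.0716, 0, 0, 0, 53, 1])

```text
time: 14.2
tool_pos: [474.0, 14.3, 255.9]
tcp_rot: [90.0, 60.1, -6.9]
ft_force: [0.2, -0.6, -1.1]
finger_gap: 9.1
```

```bash
python3 - <<'E'
from h import *
s=sense(); print(s['time'],s['tool_pos'],s['tcp_rot'],s['ft_force'],s['wrist_torque'],s['finger_gap'],s['joint_pos'].round(1))
p,d,c=snap('side'); save('side8',p[100:260,170:340].repeat(3,0).repeat(3,1))
# tray and board pose measurement from both fixed cameras
for n in ('scene','side'):
    p,d,c=snap(n); W=cloud(d,c); hsv=cv2.cvtColor(p,cv2.COLOR_RGB2HSV); H,S,V=[hsv[...,i].astype(int) for i in range(3)]
    m=(H>75)&(H<105)&(S>80)&(abs(W[...,1])<150)&(W[...,2]>130)&(W[...,2]<260)&(W[...,0]<720)&(W[...,0]>400); q=W[m]
    print(n,len(q),cv2.minAreaRect(q[:,:2].astype(np.float32)),np.percentile(q,[1,50,99],0).round(0).tolist())
    m=(H<25)&(S>110)&(V>50)&(W[...,2]>7)&(W[...,2]<18)&(abs(W[...,1]-333)<140)&(abs(W[...,0]-557)<135); q=W[m]; k=cv2.convexHull(q[:,:2].astype(np.float32))
    print('board',len(q),cv2.minAreaRect(k),cv2.approxPolyDP(k,15,True).reshape(-1,2).round(0).tolist(),q[:,2].mean())
    m=(W[...,2]>88)&(W[...,2]<102)&(W[...,0]>670)&(W[...,0]<850)&(W[...,1]>120)&(W[...,1]<420); q=W[m]; print('jars',np.percentile(q,[2,98],0).round(0).tolist())
E
```

```text
14.2 [474.02518328  14.28734822 255.91642198] [89.97445973 60.086318   -6.89110687] [ 0.17740802 -0.58776452 -1.09144516] [ 0.03530009  0.39524616 -0.01945726] 9.139869100388026 [ -3.1 -43.5 130.5  -2.1  63.1   4.2]
scene 2199 ((574.3741455078125, 0.7543869018554688), (152.67591857910156, 166.55674743652344), 83.35923767089844) [[496.0, -80.0, 169.0], [558.0, 9.0, 178.0], [658.0, 80.0, 219.0]]
board 2231 ((557.8087768554688, 333.05877685546875), (201.8258514404297, 222.151611328125), 3.6723427772521973) [[662.0, 235.0], [649.0, 443.0], [457.0, 430.0], [477.0, 219.0]] 12.273256633155015
jars [[712.0, 198.0, 89.0], [774.0, 342.0, 98.0]]
side 1658 ((574.4541015625, 0.07733917236328125), (170.655029296875, 157.31922912597656), 83.65156555175781) [[492.0, -84.0, 172.0], [572.0, 8.0, 194.0], [653.0, 85.0, 223.0]]
board 688 ((510.6412048339844, 328.115234375), (122.00477600097656, 226.2596435546875), 1.4196908473968506) [[565.0, 440.0], [451.0, 427.0], [471.0, 214.0], [564.0, 224.0]] 14.064283373544185
jars [[726.0, 194.0, 90.0], [769.0, 343.0, 101.0]]
```

View pics/side8.png

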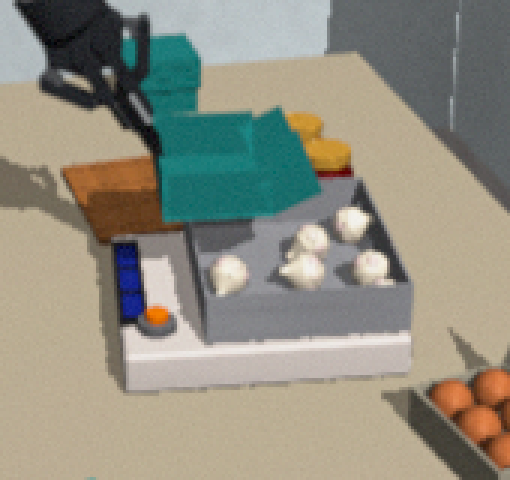

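Five bulbs are visible in the pan and the tray is empty. The sixth may be hidden behind the near wall or under the tray. Next I'll refine the board's pose and recheck the pan.

```bash
cat > b.py <<'E'
from h import *
def plane(c,u,v,z):
    K=np.array(c['mtx']);k=c['k1'];E=np.array(c['extrinsics'])
    xd=(u-K[0,2])/K[0,0];yd=(v-K[1,2])/K[1,1];x,y=xd,yd
    for _ in range(8): f=1+k*(x*x+y*y);x,y=xd/f,yd/f
    D=np.stack([x,-y,-np.ones_like(x)],-1)@E[:3,:3].T; t=(z-E[2,3])/D[...,2]; return E[:3,3]+D*t[...,None]
if __name__=='__main__':
  v,u=np.mgrid[:384,:512].astype(float)
  for n in ('scene','side'):
    f=np.load('/tmp/'+n+'.npz');p,W=f['p'],f['W'];hsv=cv2.cvtColor(p,cv2.COLOR_RGB2HSV);H,S,V=[hsv[...,i].astype(int) for i in range(3)]
    P=plane(optics.calibration(n),u,v,12.)
    th=np.radians(4.2);c0=np.array([558,333]);Rm=np.array([[np.cos(th),-np.sin(th)],[np.sin(th),np.cos(th)]])
    m=(H<20)&(S>120)&(W[...,2]<25)&(W[...,2]>5)&(abs(P[...,0]-558)<140)&(abs(P[...,1]-333)<150)
    L=(P[m][:,:2]-c0)@Rm
    for ax in (0,1):
      for sg in (-1,1):
        o=L[:,1-ax];e=[]
        for b in np.arange(-75,75,8):
            q=L[(o>=b)&(o<b+8),ax]*sg
            if len(q)>2: e.append((b+4,sg*q.max()))
        e=np.array(e)
        if len(e)<5: print(n,ax,sg,'few');continue
        k=np.polyfit(e[:,0],e[:,1],1);r_=abs(e[:,1]-np.polyval(k,e[:,0]));g=r_<3*np.median(r_)+.5;k=np.polyfit(e[g,0],e[g,1],1)
        print(n,'edge','xy'[ax],sg,'at',k[1].round(1),'yaw',(4.2+np.degrees(np.arctan(k[0]))*(1 if ax==1 else -1)).round(2),g.sum())
  for n in ('scene','side'):
    p,d,c=snap(n);W=cloud(d,c);A=R.from_euler('z',PY,degrees=True).as_matrix();Lp=(W-PAN)@A
    m=(p.min(-1)>125)&(abs(Lp[...,0])<97)&(abs(Lp[...,1])<122)&(Lp[...,2]>14)&(Lp[...,2]<60)
    k,lab,st,ce=cv2.connectedComponentsWithStats(m.astype(np.uint8))
    for i in range(1,k):
        if st[i,4]>8: print(n,st[i].tolist(),np.nanmedian(Lp[lab==i],0).round(0))
E
python3 b.py
```

```text
scene edge x -1 at -94.2 yaw 3.97 19
scene edge x 1 at 94.1 yaw 3.73 19
scene edge y -1 at -108.4 yaw 3.68 19
scene edge y 1 at 105.2 yaw 5.2 19
side edge x -1 at -102.0 yaw 3.88 19
side edge x 1 at 56.6 yaw -33.46 19
side edge y -1 at -62.2 yaw 50.95 19
side edge y 1 at 106.7 yaw 3.74 19
scene [240, 185, 12, 10, 80] [-59. -44.  32.]
scene [248, 199, 12, 15, 116] [ 18. -44.  35.]
scene [270, 201, 11, 13, 111] [34. 19. 35.]
scene [287, 210, 13, 8, 73] [77. 60. 37.]
scene [254, 217, 12, 9, 71] [ 80. -47.  39.]
scene [236, 222, 9, 7, 49] [  80. -105.   40.]
side [282, 168, 11, 12, 98] [76. 52. 32.]
side [263, 174, 17, 22, 236] [ 15. -35.  32.]
side [288, 183, 13, 12, 112] [ 74. -56.  36.]
side [240, 185, 13, 13, 123] [-71. -49.  32.]
```

All six bulbs are confirmed in the pan: six clusters in the scene camera. Now to the board.

```bash
python3 - <<'E'
from h import *
M,_=tool(3.8,0); rel([480,328,200],M,'over board'); rel([480,328,250],M,'over board high')
E
```

```text
over board [ 0.0337 -0.0588 -0.3123] [-9.26  5.36 -0.03] rows>= 5.1
over board high [-0.0096 -0.0338 -0.3123] [-9.26  5.36 -0.03] rows>= 5.0
```

Request:
carry_out(commands=[0, -0.001, -0.01, -0.3, 0.2, 0, 1, -0.001, -0.004, -0.04, -1.2, 0.7, 0, 1, -0.002, -0.009, -0.08, -2.4, 1.4, 0, 1, -0.004, -0.013, -0.125, -3.7, 2.1, 0, 1, -0.005, -0.018, -0.17, -5, 2.9, 0, 1, -0.006, -0.023, -0.215, -6.4, 3.7, 0, 1, -0.008, -0.028, -0.26, -7.7, 4.5, 0, 1, 0, -0.037, -0.29, -8.6, 5, 0, 1, 0.017, -0.049, -0.307, -9.1, 5.3, 0, 1, 0.0337, -0.0588, -0.3123, -9.26, 5.36, 0, 1, 0.0337, -0.0588, -0.3123, -9.26, 5.36, 0, 1, 0.0337, -0.0588, -0.3123, -9.26, 5.36, 0, 1])

```text
time: 15.95
tool_pos: [480.3, 327.7, 200.5]
tcp_rot: [90.0, 60.0, 3.8]
ft_force: [0.8, 0.7, -1.1]
finger_gap: 9.0
```

```bash
python3 - <<'E'
from h import *
s=sense(); print(s['time'],s['tool_pos'],s['tcp_rot'],s['ft_force'],s['finger_gap'],s['joint_pos'].round(1))
for n in ('scene','side'):
    p,d,c=snap(n); W=cloud(d,c); hsv=cv2.cvtColor(p,cv2.COLOR_RGB2HSV); H,S,V=[hsv[...,i].astype(int) for i in range(3)]
    m=(H>75)&(H<105)&(S>80)&(abs(W[...,1]-330)<130)&(W[...,2]>80)&(W[...,2]<200)&(W[...,0]<720)&(W[...,0]>400); q=W[m]
    print(n,len(q),cv2.minAreaRect(q[:,:2].astype(np.float32)),np.percentile(q,[1,50,99],0).round(0).tolist())
M,_=tool(3.8,0)
for z in (115,105,102,100): rel([480,328,z],M,z)
E
```

```text
15.95 [480.31960847 327.66112645 200.51703049] [90.00175693 59.9529934   3.76351852] [ 0.80685564  0.67773158 -1.10096033] 8.965056119187823 [ 39.  -13.8 116.2 -20.9  54.1  44.1]
scene 1798 ((578.2252807617188, 331.71466064453125), (171.57928466796875, 159.125244140625), 4.651068687438965) [[504.0, 252.0, 111.0], [570.0, 344.0, 127.0], [661.0, 412.0, 162.0]]
side 1106 ((575.2833251953125, 333.5458068847656), (168.5484161376953, 174.40928649902344), 2.2970385551452637) [[501.0, 249.0, 114.0], [577.0, 302.0, 138.0], [655.0, 417.0, 167.0]]
115 [ 0.0744 -0.0439 -0.0001] [-0.07 -0.03 -0.12] rows>= 1.4
105 [ 0.083  -0.0489 -0.0001] [-0.07 -0.03 -0.12] rows>= 1.5
102 [ 0.0856 -0.0505 -0.0001] [-0.07 -0.03 -0.12] rows>= 1.6
100 [ 0.0874 -0.0515 -0.0001] [-0.07 -0.03 -0.12] rows>= 1.6
```

Request:
carry_out(commands=[0.02, -0.012, 0, 0, 0, 0, 1, 0.045, -0.027, 0, 0, 0, 0, 1, 0.065, -0.0385, 0, 0, 0, 0, 1, 0.0765, -0.045, 0, 0, 0, 0, 1, 0.081, -0.0478, 0, 0, 0, 0, 1, 0.0835, -0.0492, 0, 0, 0, 0, 1, 0.0848, -0.05, 0, 0, 0, 0, 1, 0.0848, -0.05, 0, 0, 0, 0, 1, 0.0848, -0.05, 0, 0, 0, 0, 1])

```text
time: 17.18
tool_pos: [480.2, 328.1, 103.5]
tcp_rot: [90.2, 59.8, 3.9]
ft_force: [0.5, 0.8, -1.7]
finger_gap: 8.6
```

Request:
carry_out(commands=[0.0005, -0.0003, 0, 0, 0, 0, 1, 0.001, -0.0006, 0, 0, 0, 0, 1, 0.0015, -0.0009, 0, 0, 0, 0, 1, 0.0015, -0.0009, 0, 0, 0, 0, 1])

```text
time: 17.68
tool_pos: [480.3, 328.2, 101.9]
tcp_rot: [90.2, 59.8, 3.9]
ft_force: [-0.6, 1.3, -0.2]
finger_gap: 9.2
```

Request:
carry_out(commands=[0.0005, -0.0003, 0, 0, 0, 0, 1, 0.001, -0.0006, 0, 0, 0, 0, 1, 0.001, -0.0006, 0, 0, 0, 0, 1])

```text
time: 18.05
tool_pos: [480.9, 328.5, 101.9]
tcp_rot: [90.2, 59.7, 4.0]
ft_force: [-3.1, -1.4, 5.7]
finger_gap: 9.4
```

Request:
carry_out(commands=[-0.0003, 0.0002, 0, 0, 0, 0, 0.6, -0.0003, 0.0002, 0, 0, 0, 0, 0.3, -0.0003, 0.0002, 0, 0, 0, 0, 0, -0.0003, 0.0002, 0, 0, 0, 0, -0.2, -0.02, 0, 0, 0, 0, 0, -0.2, -0.055, 0, 0, 0, 0, 0, -0.2, -0.1, 0, 0, 0, 0, 0, -0.2, -0.15, 0, 0, 0, 0, 0, -0.2, -0.15, 0, 0, 0, 0, 0, -0.2])

```text
time: 19.18
tool_pos: [406.0, 325.2, 236.7]
tcp_rot: [90.9, 59.4, 4.6]
ft_force: [0.1, 0.2, -0.1]
finger_gap: 51.2
```

```bash
python3 - <<'E'
from h import *
s=sense(); print(s['time'],s['tool_pos'],s['tcp_rot'],s['ft_force'],s['finger_gap'])
p,d,c=snap('wrist'); W=cloud(d,c); np.savez('/tmp/w9',p=p,d=d,W=W); save('wrist9',p)
hsv=cv2.cvtColor(p,cv2.COLOR_RGB2HSV); H,S,V=[hsv[...,i].astype(int) for i in range(3)]
t=(H>75)&(H<105)&(S>80)&(W[...,2]>5)&(W[...,2]<80)&(abs(W[...,1]-330)<130)&(abs(W[...,0]-560)<140)
b=(H<25)&(S>110)&(W[...,2]>7)&(W[...,2]<18)&(abs(W[...,1]-333)<140)&(abs(W[...,0]-557)<135)
for n,m in (('tray',t),('board',b)): q=W[m]; print(n,len(q),cv2.minAreaRect(q[:,:2].astype(np.float32)),np.percentile(q,[1,50,99],0).round(1).tolist())
E
```

```text
19.175 [406.02908787 325.18588347 236.72768811] [90.85397035 59.37442346  4.58750925] [ 0.1203159   0.22523625 -0.14746462] 51.157923095700944
tray 13313 ((580.6782836914062, 334.6264343261719), (163.073974609375, 153.3492431640625), 3.880110025405884) [[501.0, 258.0, 13.8], [585.3, 337.9, 20.5], [659.8, 410.0, 62.0]]
board 10800 ((552.9525756835938, 335.41748046875), (196.7335968017578, 217.02740478515625), 4.0535807609558105) [[450.9, 227.2, 8.8], [487.8, 381.8, 11.1], [635.6, 444.8, 12.8]]
```

View pics/wrist9.png

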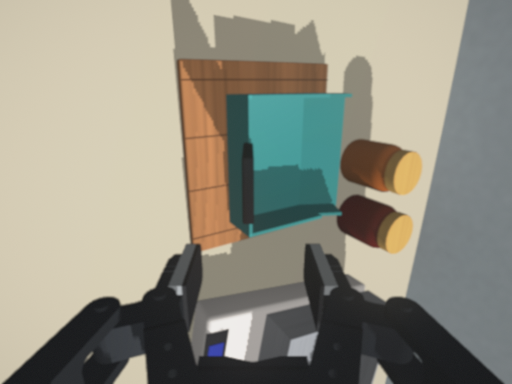

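The wrist view shows the tray flat and in line on the board at (285,165), handle free and standing jars at (385,165) and (375,222). One last check from both cameras.

```bash
python3 b.py | tail -9; python3 - <<'E'
from h import *
from m import box
a=np.load('/tmp/scene.npz'); p,d,c=snap('scene'); W=cloud(d,c); save('scene10',p)
for k,b in dict(jars=(330,185,385,232),carton=(150,245,230,305)).items():
    m=box(d.shape,*b); print(k,'px changed',(abs(p.astype(int)-a['p']).max(-1)>60)[m].sum(),'of',m.sum(), [ (np.nanmedian(w[m&(w[...,2]>30)],0)).round(1).tolist() for w in (a['W'],W)])
print(sense()['time'],sense()['ft_force'])
E
```

```text
scene [248, 199, 12, 15, 114] [ 18. -44.  34.]
scene [270, 201, 11, 13, 108] [35. 19. 34.]
scene [287, 210, 13, 8, 73] [77. 60. 37.]
scene [254, 217, 12, 9, 70] [ 79. -46.  39.]
scene [236, 222, 9, 7, 47] [  81. -105.   40.]
side [282, 168, 11, 12, 94] [76. 52. 33.]
side [263, 174, 17, 22, 232] [ 15. -37.  32.]
side [288, 183, 13, 12, 107] [ 74. -56.  37.]
side [240, 185, 13, 13, 124] [-72. -50.  33.]
jars px changed 282 of 2585 [[755.1, 247.3, 82.7], [750.8, 264.0, 71.5]]
carton px changed 160 of 4800 [[771.1, -297.3, 49.9], [770.3, -297.3, 49.8]]
19.375 [ 0.19756404 -1.09588826 -1.00703504]
```

View pics/scene10.png

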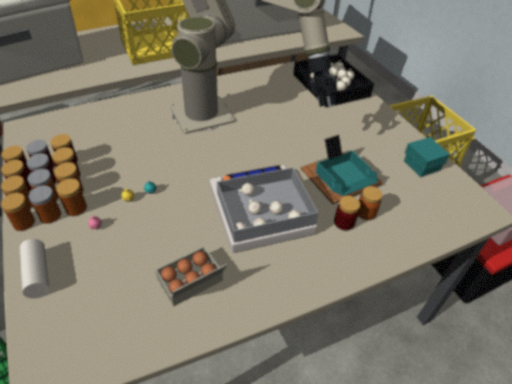

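The scene view shows all six bulbs in the pan (225–317, 170–245), with the tray on the board at (347,173) and the arm clear. The jars and carton are at their original pixels. Handing in.

```bash
python3 -c "
from bench import order; print(order.hand_in())"
```

```text
the job is handed in; nothing more can be done
None
```

The job is done and handed in at about 19.4 s, well inside the 72 s limit.

- **Tare key:** I pressed it to its stop (21 N) with the pan still empty.
- **Pouring:** I tipped all six bulbs from the tray's lip, held about 45 mm above the pan floor.
- **Tray:** I set the empty tray down on the board, let go and backed the gripper off by about 150 mm.

**Last checks:**
- **Bulbs:** The scene camera shows six separate bulbs in the pan. The side camera separates only four groups of pixels, because one bulb hides behind the near wall and two overlap.
- **Tray position:** The tray's centre measures about (558, 333), yaw 3.9°. The board measures about (557.5, 332.5), yaw 3.8°. One wrist-camera reading put the board centre about 5 mm away, but the tray partly hid the board in that view.
- **Other objects:** The carton measures in the same place to within 1 mm. The jars' box changed in 282 pixels and its median point shifted, which I put down to the tray now showing in it. Both jars appear at their original pixels.

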